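# Wipe the metal chips off the fixture plate

## Robot

A 6-joint arm with a two-finger parallel gripper is mounted at the origin on the work surface. World frame = base frame: x ahead of the robot, y to its left, z up, the work surface at z = 0. Lengths are in m, angles in rad, forces in N, time in s.
With the tool pointing down it reaches from about 0.35 to 0.85 m from the base axis. Payload 8.1 kg.
Tool frame: the origin (TCP) lies between the finger pads, 19 mm behind the fingertips; this is the grasp point; z points along the fingers, y is the line along which they close (so a half turn about z gives the same grasp; the last joint's range is limited). The gripper opens to 93 mm and grips with 3 to 60 N. Pads are 15 mm wide; open, the fingers measure 128 mm over their backs; the gripper's body (75 mm by 188 mm) begins 65 mm behind the grasp point.
Start: joints at [-1.301, 0.13, 1.488, -0, 1.523, -0.085], TCP at [0.208, -0.563, 0.237] pointing down, gripper open.
Joint ranges: [-2.96, 2.96], [-0.89, 2.26], [0.02, 2.5], [-1.34, 4.48], [0, 2.73], [-2.66, 2.66]. Speed limits (rad/s): [2.39, 2.39, 2.79, 3.14, 3.14, 3.14].

## Interface

Orientations are given as a rotation vector (axis times angle).
In Python, from plant import robot gives the robot as it stands.
- The arm moves only by the tool drive_tool, never from a script. Its argument "moves" is one flat list of numbers, 7 for each row, row after row: the finger opening in mm, from 0 to 93, then the shift along the tool's x, y, z in mm, then the turn, a rotation vector about the tool's x, y, z in degrees. A call has 1 to 8 rows; each row shifts and turns the commanded pose from where the row before left it, along the tool's axes as they then stand; what a row does not reach is not made up. A row lasts 1/10 s, in which the tool goes at most 50 mm and 8.59 degrees, less where a joint would pass 70% of its speed; a pose out of reach is approached as far as the arm can. A call is refused whole if a number of a shift passes 50 or a number of a turn 8.59, either way. A call with a gripper value outside its range is refused whole. The fingers move at their own pace and stop on an object; "grip_force" is the grip in N (left out, the last holds). Time passes only in rows, so rows that do not move let the fingers close. It gives the time, the measured TCP pose, the force, the opening and the grip force at its end, in the units of the state.
- robot.read_state(): the state, without advancing time (a new reading comes with each control period).
- robot.read_camera(name): name is "side" or "top"; returns a dict with "color" (420x560x3 uint8, red, green, blue), "depth" (420x560 float32, m along the optical axis (not along the pixel's ray), 0 where there is no reading), "mtx" (3x3 intrinsics, pixels), "R" (3x3) and "t" (3): a world point X has camera coordinates R X + t. Camera axes: x right, y down, z forward; pixel columns grow to the right and rows downward; lengths in m; the calibration is good to about 2 mm. A picture is of the moment at which its call begins.
- robot.close_job(): hands the job in; it is judged then, once.
The state is a dict: "t": time; "q": joint angles; "dq": joint speeds; "joint_torque": joint torques, N m; "tool_pos": TCP position; "orientation": TCP orientation; "force": force on the tool from outside, world axes, zero at the start; "wrist_torque": the same for the moment, N m; "opening": finger opening in m; "gripper_force": force on a finger pad.
Only numpy, scipy, OpenCV 4.12 (cv2) and the standard library are available. Lean on these libraries where they do the work, as an engineer would, in place of code of your own. Each camera call takes 0.05 s, during which the arm holds its last target. There are 200 camera calls.

## Task

Draw the scraper out of its yellow sleeve, stand it on its rubber foot in the middle of the green mat and let go of it, then take it again by its blue grip and wipe all five metal chips off the plate into the red tray. Over the plate hold the scraper by the blue grip only, never touch the chips with the fingers, and leave the other things on the table where they are. At the end stand the scraper in the middle of the green mat again and let go.

Things in the scene. Friction and masses are not known exactly. Their poses are not given: they have to be found in the camera images.
- scraper: scraper: bar 160 mm long (its x) on a black rubber foot 28 mm wide (y), 8 mm high; bare steel body above, 18 mm thick, to 36 mm high; blue grip round its middle, 60 mm long, 22 mm thick, 12 to 58 mm high. Symmetric end for end, 0.3 kg. Origin: centre of underside, z up when standing. At first it stands on the table in the sleeve, one bare end sticking out about 50 mm, the grip hidden inside.
- sleeve: yellow sheet-metal sleeve fixed to the table: a tunnel 124 mm long (its x), outside 48 mm wide and 68 mm high, inside 40 mm wide and 64 mm high, no floor; closed at +x, mouth at x = -62 mm, so the scraper comes out along -x. Small bolted feet reach out to y = +-40 mm, 6 mm high. Origin: centre of its footprint at table height.
- mat: the green mat fixed flat on the table, 220 mm (its x) by 110 mm (its y), 3 mm thick. Origin: centre of its underside, at table height.
- plate (a point): centre of the bare metal plate's top face, 30 mm above the table. Plate 210 mm (x) by 180 mm (y) on a blue base; a dark stop bar 10 mm high runs along each x edge, 184 mm clear between them; the -y edge is open, the +y edge is open and borders the red tray. Axes: x from bar to bar, y towards the tray, z up.
- tray (a point): centre of the floor of the red catch tray, 4 mm above the table, 135 mm along +y from the plate's centre (same axes, one fixed piece with the plate). Inside 200 mm (x) by 90 mm (y), from the plate's edge to the far wall; its three outer walls are 40 mm high, 10 mm above the plate's top.
- chip1: copper-coloured metal chip, a bar 20 x 13 mm, 9 mm high. Lies loose on the plate. Origin: near the centre of its underside.
- chip2: dark steel chip, L-shaped, 18 x 18 mm, 8 mm high. Lies loose on the plate. Origin: near the centre of its underside.
- chip3: brass-coloured chip, 15 x 15 mm, 10 mm high. Lies loose on the plate. Origin: near the centre of its underside.
- chip4: dark steel chip, a bar 21 x 12 mm, 10 mm high. Lies loose on the plate. Origin: near the centre of its underside.
- chip5: copper-coloured stepped chip, 14 x 18 mm, 12 mm high. Lies loose on the plate. Origin: near the centre of its underside.
- spray_can: bystander: aluminium spray can with an orange label, 56 mm diameter, 160 mm high. Not to be moved. Origin: on or near its underside.
- tape_roll: bystander: green ring-shaped roll of tape lying flat, 84 mm diameter, 24 mm high. Not to be moved. Origin: on or near its underside.
- jar: bystander: amber jar with a black cap, 60 mm diameter, 75 mm high. Not to be moved. Origin: on or near its underside.
- magnet: bystander: flat red magnet block, 70 x 50 x 19 mm. Not to be moved. Origin: on or near its underside.
- brush: bystander: small wire hand brush lying flat, about 200 mm long, under 40 mm high. Not to be moved. Origin: on or near its underside.
- hammer: bystander: hammer with a wooden handle lying flat, about 300 mm long, under 40 mm high. Not to be moved. Origin: on or near its underside.
There are look-alikes about, which are no part of the job. What is shaped like the scraper but orange is not meant.

How it is judged:
By the outcome, as a careful person would: the job done as asked, in the order asked, and still so for the second after the job is handed in, with the robot touching nothing.
It also fails if it takes over 67 s, if anything falls off the work surface, if the arm or the gripper's body presses on something with over 40 N, if the wrist force passes 120 N, or if a joint passes its speed limit or range.

## Working session

There is one attempt and no reset: what is moved stays moved. The work goes in short steps, Python scripts to look and compute and a tool call to move; the robot and the scene stay as the last step left them, time stands still between calls to the robot, and variables do not carry over. Pictures are saved under pics/ and viewed, at most 10 in all, crops included, and the job is handed in when it is done.

Besides the shell and the picture viewer there is one more tool, called after "Call:" as a command line: name --argument value ..., lists and objects as JSON in quotes. drive_tool: Moves the arm, as the interface text tells. Its arguments: {"type":"object","properties":{"moves":{"type":"array","items":{"type":"number"}},"grip_force":{"type":"number"}},"required":["moves"]}

```bash
mkdir -p pics; ls; python3 - <<'E'
from plant import robot
import numpy as np,cv2
for n in("top","side"):
    c=robot.read_camera(n); np.savez(f"pics/{n}0.npz",**c)
    cv2.imwrite(f"pics/{n}0.png",cv2.resize(c["color"][:,:,::-1],(800,600),interpolation=cv2.INTER_CUBIC))
    print(n,c["mtx"].tolist(),c["R"].round(4).tolist(),c["t"].round(4).tolist(), (-c["R"].T@c["t"]).round(3))
s=robot.read_state();print(s["t"],s["tool_pos"],s["orientation"],s["opening"])
E
```

```text
pics
top [[523.0674979519167, 0.0, 282.57576737338854], [0.0, 523.0674979519167, 208.46209945012092], [0.0, 0.0, 1.0]] [[-0.0073, -0.9999, 0.0119], [-0.997, 0.0064, -0.0772], [0.0771, -0.0124, -0.9969]] [-0.0106, 0.5375, 1.5498] [0.416 0.005 1.587]
side [[500.36044721894723, 0.0, 279.9649929680458], [0.0, 500.36044721894723, 208.67932245579664], [0.0, 0.0, 1.0]] [[-0.7657, -0.6432, -0.0053], [-0.4123, 0.4971, -0.7635], [0.4937, -0.5824, -0.6458]] [0.4264, 0.2661, 1.1815] [-0.147  0.83   0.968]
0.1 [ 0.20834019 -0.5621232   0.23646924] [-3.09057485e+00 -5.54175470e-01  2.89115727e-04] 0.09273188723911627
```

View pics/top0.png

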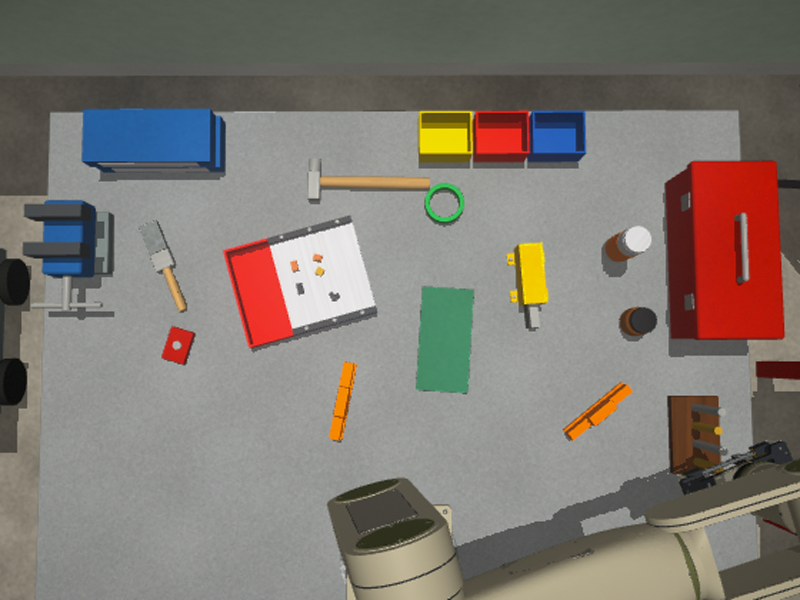

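View pics/side0.png

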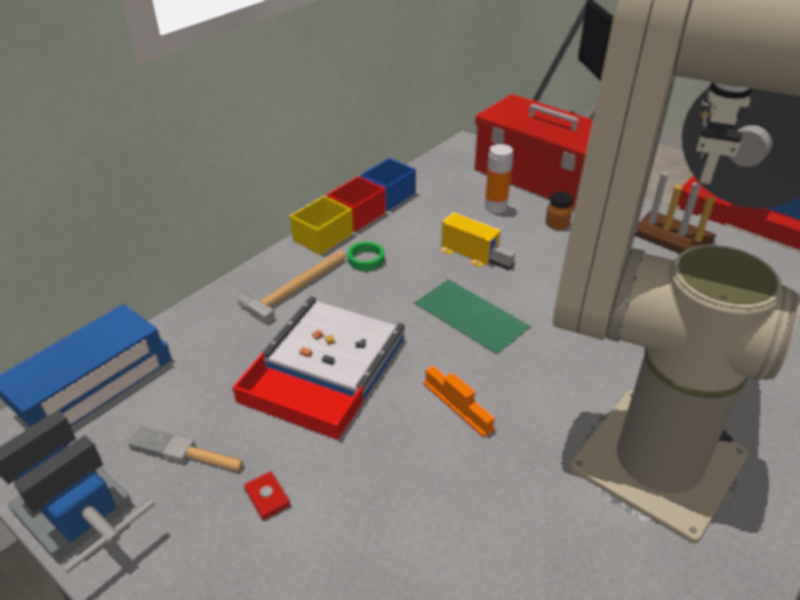

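The top view shows the sleeve at (533,273) with the grey stub at (533,316), the mat at (445,340), the plate at (322,275) and the tray at (260,292). Three things could be the scraper: orange bars at (343,400) and (598,410), and the bare steel stub in the yellow sleeve at (533,316). The stub fits because it is steel and in the yellow sleeve. The side view agrees: sleeve at (470,240), stub at (502,257).

```bash
cat > h.py <<'E'
import numpy as np,cv2
def load(n):
    return dict(np.load(f"pics/{n}.npz"))
def ray(c,uv,z):
    uv=np.atleast_2d(np.asarray(uv,float)); d=np.c_[uv,np.ones(len(uv))]@np.linalg.inv(c["mtx"]).T@c["R"]
    o=-c["R"].T@c["t"]; return o+d*((z-o[2])/d[:,2])[:,None]
def blobs(c,lo,hi,amin=15):
    m=cv2.inRange(cv2.cvtColor(c["color"],cv2.COLOR_RGB2HSV),np.array(lo),np.array(hi))
    n,l,s,ce=cv2.connectedComponentsWithStats(m)
    return [(l==i,s[i]) for i in range(1,n) if s[i][4]>=amin]
def rect(c,m,z):
    p=ray(c,np.argwhere(m)[:,::-1],z)[:,:2].astype(np.float32)*1000
    (cx,cy),(w,h),a=cv2.minAreaRect(p); return np.round([cx,cy,w,h,a],1)
E
python3 - <<'E'
from h import *
c=load("top0")
def show(n,lo,hi,z,box,amin=15):
    for m,s in blobs(c,lo,hi,amin):
        x,y=s[0]+s[2]/2,s[1]+s[3]/2
        if box[0]<x<box[2] and box[1]<y<box[3]:
            d=c["depth"][m]; print(n,s.tolist(),rect(c,m,z), "ctr",ray(c,[np.argwhere(m).mean(0)[::-1]],z)[0].round(4)*1000)
show("sleeve",(20,150,60),(35,255,255),.068,(340,150,400,220))
show("stub",(0,0,90),(180,60,255),.036,(355,205,390,240),30)
show("mat",(60,60,40),(90,255,255),.003,(280,190,340,290))
show("tray",(0,150,60),(6,255,255),.04,(150,150,215,250),300)
show("white",(0,0,190),(180,40,255),.03,(180,140,280,250),300)
show("chipcol",(6,80,60),(30,255,255),.04,(190,150,265,230),8)
show("chipdark",(0,0,0),(180,120,110),.04,(200,160,250,220),8)
im=c["color"][:,:,::-1]
a=cv2.resize(im[140:250,150:275],None,fx=4,fy=4,interpolation=cv2.INTER_NEAREST)
b=cv2.resize(im[160:235,345:395],None,fx=5,fy=5,interpolation=cv2.INTER_NEAREST)
o=np.zeros((440,760,3),np.uint8);o[:440,:500]=a;o[:375,505:755]=b;cv2.imwrite("pics/crop.png",o)
d=c["depth"]
for n,u,v in(("stub",372,222),("plate",235,180),("sleeve",373,180),("table",373,260)):
    Z=d[v,u];X=c["R"].T@(np.linalg.inv(c["mtx"])@[u,v,1]*Z-c["t"]);print(n,X.round(4))
E
```

```text
sleeve [355, 170, 29, 44, 931] [ 582.6 -266.2  125.7   77.3    3.3] ctr [ 581.7 -270.4   68. ]
mat [291, 201, 41, 74, 2626] [ 451.1 -100.   109.5  219.4   85.8] ctr [ 450.2 -100.     3. ]
tray [156, 167, 50, 76, 2271] [549.  288.8 210.6  94.9  15.5] ctr [548.  288.7  40. ]
white [189, 156, 74, 74, 3410] [586.3 156.2 180.3 179.6  15.4] ctr [585.7 155.   30. ]
chipcol [219, 178, 7, 5, 29] [622.  165.6  17.8  12.   89.7] ctr [621.9 166.1  40. ]
chipcol [203, 182, 6, 8, 31] [605.5 214.4  20.3  12.2  14.1] ctr [605.5 214.4  40. ]
chipcol [221, 187, 6, 6, 28] [593.5 161.1  14.7  14.7  63.6] ctr [593.5 161.1  40. ]
chipdark [187, 151, 59, 20, 263] [679.5 183.4  14.5 179.   15.4] ctr [679.4 182.4  40. ]
chipdark [208, 198, 5, 8, 24] [557.5 201.6  21.    9.3  14.1] ctr [557.5 201.6  40. ]
chipdark [231, 205, 7, 6, 22] [542.1 129.6  17.3  14.5  26.4] ctr [541.1 130.2  40. ]
stub [ 0.4942 -0.2798  0.0352]
plate [0.6234 0.1279 0.0275]
sleeve [ 0.6157 -0.2793  0.0681]
table [ 0.3809 -0.2866  0.0021]
```

View pics/crop.png

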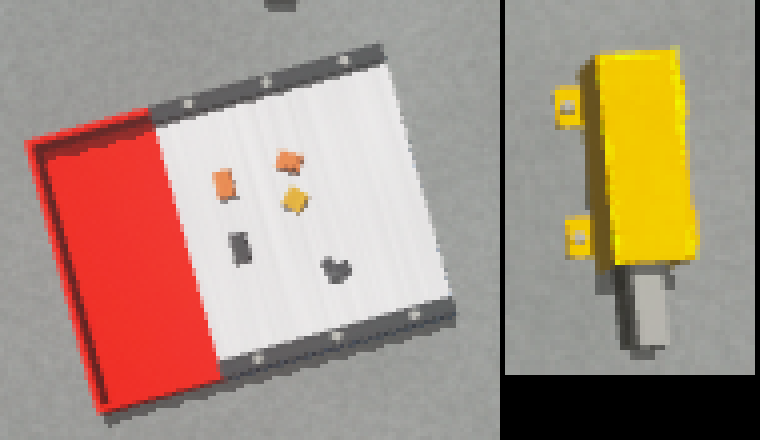

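The crop shows a bare steel stub (crop (650,310), original pixel (374,222)) coming out of the yellow sleeve, so that is the scraper. All five chips lie on the plate. I'll refine the sleeve, stub and plate poses using depth.

```bash
cat >> h.py <<'E'
def cloud(c):
    v,u=np.mgrid[:420,:560]; Z=c["depth"]
    P=np.stack([(u-c["mtx"][0,2])/c["mtx"][0,0]*Z,(v-c["mtx"][1,2])/c["mtx"][1,1]*Z,Z],-1)
    P=(P-c["t"])@c["R"]; P[Z==0]=9; return P
def reg(c,x0,x1,y0,y1,z0,z1,name="",zp=None):
    P=cloud(c); m=(P[...,0]>x0)&(P[...,0]<x1)&(P[...,1]>y0)&(P[...,1]<y1)&(P[...,2]>z0)&(P[...,2]<z1)
    Q=P[m]
    if zp is not None: Q=ray(c,np.argwhere(m)[:,::-1],zp)
    (cx,cy),(w,h),a=cv2.minAreaRect((Q[:,:2]*1000).astype(np.float32))
    d=Q[:,:2]-Q[:,:2].mean(0); w_,V=np.linalg.eigh(d.T@d); ax=V[:,1]*np.sign(V[0,1])
    print(name,len(Q),np.round([cx,cy,w,h,a],1),"mean",(Q.mean(0)*1000).round(1),"axis deg",np.degrees(np.arctan2(ax[1],ax[0])).round(2))
    return m
E
python3 - <<'E'
from h import *
for n in("top0","side0"):
    c=load(n);print(n)
    reg(c,.48,.68,-.33,-.2,.062,.08,"sleeve",.068)
    m=reg(c,.45,.513,-.32,-.23,.028,.042,"stub",.036)
    reg(c,.35,.56,-.06,.24,.005,.06,"orange1")
    P=cloud(c)
    reg(c,.46,.72,.05,.28,.036,.05,"bars+chips",.04)
    mm=(abs(P[...,0]-.586)<.06)&(abs(P[...,1]-.155)<.06);print("plate z",np.median(P[mm][:,2]))
    for lo,hi in(((6,80,60),(30,255,255)),((0,0,0),(180,120,110))):
        for b,s in blobs(c,lo,hi,8):
            r=rect(c,b,.04)
            if 480<r[0]<690 and 70<r[1]<240:print(r)
E
```

```text
top0
sleeve 655 [ 583.8 -276.8  124.    49.8    3.9] mean [ 583.4 -277.5   68. ] axis deg 3.66
stub 79 [ 494.1 -284.    37.3   18.7    4.5] mean [ 494.  -284.3   36. ] axis deg 4.03
orange1 2188 [455.   89.8 299.6 209.9  90. ] mean [493.7 130.   26.7] axis deg 66.15
bars+chips 691 [584.3 163.7 212.7 189.9  14.5] mean [584.  162.8  40. ] axis deg 15.27
plate z 0.029819193203615996
[622.  165.6  17.8  12.   89.7]
[605.5 214.4  20.3  12.2  14.1]
[593.5 161.1  14.7  14.7  63.6]
[679.5 183.4  14.5 179.   15.4]
[557.5 201.6  21.    9.3  14.1]
[542.1 129.6  17.3  14.5  26.4]
side0
sleeve 350 [ 581.4 -269.3  126.    56.4    5.7] mean [ 579.5 -270.4   68. ] axis deg 3.47
stub 60 [ 490.5 -276.1   40.7   26.9   11.8] mean [ 490.8 -276.2   36. ] axis deg 3.89
orange1 2020 [455.1  90.  299.9 209.8  90. ] mean [496.7 154.5  27.3] axis deg 55.19
bars+chips 519 [582.9 170.2 213.8 193.6  14.2] mean [577.  170.6  40. ] axis deg 14.99
plate z 0.02826761654617102
[616.2 174.4  17.2  18.5  77.6]
[588.1 169.6  13.5  20.2  44.1]
[599.9 220.5  20.5  16.2   9.2]
[612.2 226.5 130.2 279.6  60. ]
[536.7 139.8  16.   15.4  39.7]
[551.8 209.8  20.2  14.   15.4]
```

Call:
drive_tool --moves '[50,0,0,0,0,0,8.15,50,0,0,0,0,0,8.15,50,31,-26,8,0,0,0,50,31,-26,8,0,0,0,50,31,-26,8,0,0,0,50,31,-26,8,0,0,0,50,31,-26,8,0,0,0,50,31,-26,8,0,0,0]' --grip_force 40

```text
t: 0.9
tool_pos: [0.3838, -0.3924, 0.1887]
orientation: [-3.139, -0.11, 0.0]
force: [-0.3, -0.9, 0.3]
opening: 0.0498
gripper_force: 0.0
```

```bash
cat >> h.py <<'E'
def go(x,y,z,yaw):
    from plant import robot
    from scipy.spatial.transform import Rotation as Ro
    s=robot.read_state(); R=Ro.from_rotvec(s["orientation"]).as_matrix(); p=s["tool_pos"]*1000
    ps=np.degrees(np.arctan2(R[1,0],R[0,0])); t=(ps-yaw+180)%360-180
    G=Ro.from_euler("z",yaw,degrees=True).as_matrix()@np.diag([1,-1,-1])
    tilt=(R.T@G)
    print("t",round(s["t"],2),"pos",p.round(1),"yaw",ps.round(2),"tilt",np.round(R[:2,2],3),"F",s["force"].round(1),"open",round(s["opening"]*1000,1))
    print("turn z",t.round(2),"then shift",(G.T@(np.array([x,y,z])-p)).round(1))
E
python3 -c "from h import *;go(498,-284,150,4);go(498,-284,32,4)"
```

```text
t 0.9 pos [ 383.8 -392.4  188.7] yaw 4.02 tilt [-0.  0.] F [-0.3 -0.9  0.3] open 49.8
turn z 0.02 then shift [ 121.5 -100.2   38.7]
t 0.9 pos [ 383.8 -392.4  188.7] yaw 4.02 tilt [-0.  0.] F [-0.3 -0.9  0.3] open 49.8
turn z 0.02 then shift [ 121.5 -100.2  156.7]
```

Call:
drive_tool --moves '[50,30,-25,10,0,0,0,50,30,-25,10,0,0,0,50,30,-25,10,0,0,0,50,31,-25,10,0,0,0,50,0,0,35,0,0,0,50,0,0,35,0,0,0,50,0,0,20,0,0,0,50,0,0,0,0,0,0]'

```text
t: 1.7
tool_pos: [0.4939, -0.2835, 0.055]
orientation: [-3.135, -0.111, 0.01]
force: [-0.6, -0.4, -0.6]
opening: 0.0502
gripper_force: 0.0
```

```bash
python3 - <<'E'
from h import *
from plant import robot
c=robot.read_camera("top");np.savez("pics/t1.npz",**c)
s=robot.read_camera("side")
o=np.hstack([cv2.resize(c["color"][150:250,340:415,::-1],(375,500)),cv2.resize(s["color"][130:210,300:380,::-1],(425,500))])
cv2.imwrite("pics/a1.png",o)
go(498,-284,32,4)
E
```

```text
t 1.8 pos [ 496.5 -285.5   59.4] yaw 4.03 tilt [-0.001  0.001] F [0.8 0.3 0.4] open 50.2
turn z 0.03 then shift [ 1.6 -1.4 27.4]
```

View pics/a1.png

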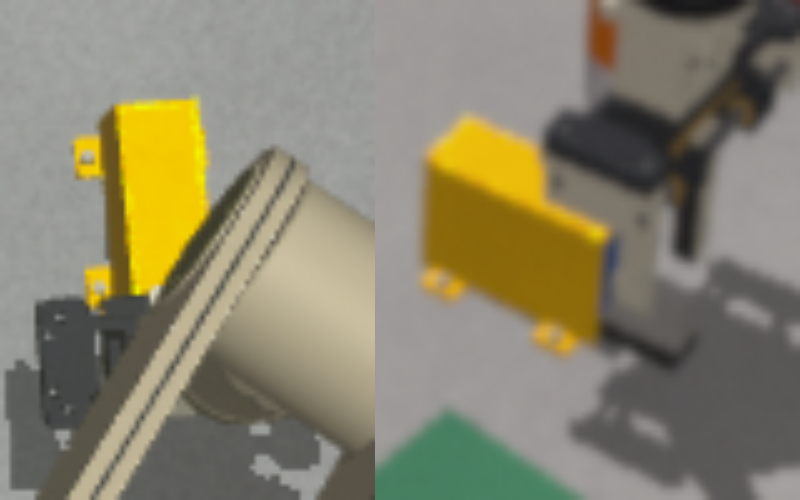

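The gripper straddles the stub outside the mouth: in the right half the stub is at (650,335), the finger at (690,200) and the mouth edge at (605,290). I'll go down and close.

Call:
drive_tool --moves '[50,0,-1,14,0,0,0,50,0,0,13,0,0,0,50,0,0,0,0,0,0,10,0,0,0,0,0,0,10,0,0,0,0,0,0,10,0,0,0,0,0,0,10,0,0,0,0,0,0,10,0,0,0,0,0,0]' --grip_force 40

```text
t: 2.6
tool_pos: [0.4969, -0.2848, 0.0328]
orientation: [3.139, 0.111, 0.001]
force: [-0.3, 0.1, 1.3]
opening: 0.0177
gripper_force: 40.0
```

Call:
drive_tool --moves '[10,-8,0,0,0,0,0,10,-16,0,0,0,0,0,10,-18,0,0,0,0,0,10,-18,0,0,0,0,0,10,-20,0,0,0,0,0,10,-20,0,0,0,0,0,10,-20,0,0,0,0,0,10,-15,0,0,0,0,0]'

```text
t: 3.4
tool_pos: [0.3612, -0.2944, 0.0328]
orientation: [3.139, 0.11, 0.002]
force: [1.3, 0.3, 0.6]
opening: 0.0179
gripper_force: 40.0
```

```bash
python3 - <<'E'
from h import *
from plant import robot
c=robot.read_camera("top");s=robot.read_camera("side")
np.savez("pics/t2.npz",**c);np.savez("pics/s2.npz",**s)
for n,k in(("top",c),("side",s)):
  for b,st in blobs(k,(100,120,40),(130,255,255),10):
    P=cloud(k)[b]; 
    if P[:,1].mean()<-.1 and P[:,0].mean()<.6: print(n,st.tolist(),P.mean(0).round(3),P.max(0).round(3),rect(k,b,.058))
go(498,-284,32,4)
E
```

```text
top [372, 238, 10, 19, 157] [ 0.42  -0.288  0.059] [ 0.446 -0.24   0.357] [ 419.9 -287.3   26.3   52.6   88.8]
side [540, 139, 20, 14, 137] [ 0.11  -1.167 -0.138] [ 0.155 -1.156 -0.1  ] [  76.4 -816.9   57.6   84.4   17. ]
side [366, 175, 16, 20, 129] [ 0.421 -0.276  0.032] [ 0.444 -0.198  0.131] [ 410.9 -248.1   39.3   95.9   53.6]
t 3.5 pos [ 360.4 -294.5   32.8] yaw 3.97 tilt [-0. -0.] F [-3.7  0.7  2.9] open 17.4
turn z -0.03 then shift [138.   -0.8   0.8]
```

Call:
drive_tool --moves '[50,0,0,0,0,0,0,50,0,0,0,0,0,0,50,0,0,0,0,0,0,50,0,0,-30,0,0,0,50,0,0,-40,0,0,0,50,-40,0,-40,0,0,0,50,-40,0,-40,0,0,0,50,0,0,0,0,0,0]'

```text
t: 4.3
tool_pos: [0.2912, -0.3018, 0.1788]
orientation: [3.132, 0.108, 0.007]
force: [1.6, 0.4, 1.2]
opening: 0.0503
gripper_force: 0.0
```

```bash
python3 - <<'E'
from h import *
from plant import robot
c=robot.read_camera("top")
np.savez("pics/t3.npz",**c)
cv2.imwrite("pics/t3.png",cv2.resize(c["color"][150:300,260:420,::-1],(640,600)))
for b,st in blobs(c,(100,120,40),(130,255,255),10):
    P=cloud(c)[b]
    if -.5<P[:,1].mean()<-.1 and P[:,0].mean()<.6: print(st.tolist(),P.mean(0).round(3),rect(c,b,.058))
reg(c,.33,.515,-.34,-.24,.03,.064,"scraper")
reg(c,.33,.515,-.34,-.24,.03,.041,"steel",.036)
go(416,-290,45,4)
E
```

```text
[373, 238, 9, 21, 159] [ 0.472 -0.23   0.113] [ 417.  -288.7   23.4   58.4   88.8]
scraper 385 [ 417.7 -289.7  160.    23.2    4.6] mean [ 416.9 -288.7   44.5] axis deg 4.03
steel 208 [ 417.7 -288.2  159.8   21.6    4.2] mean [ 416.2 -288.9   36. ] axis deg 4.2
t 4.35 pos [ 291.8 -300.9  176.3] yaw 3.94 tilt [ 0.004 -0.005] F [-0.7 -0.1 -0.6] open 49.9
turn z -0.06 then shift [124.6  -2.2 131.3]
```

View pics/t3.png

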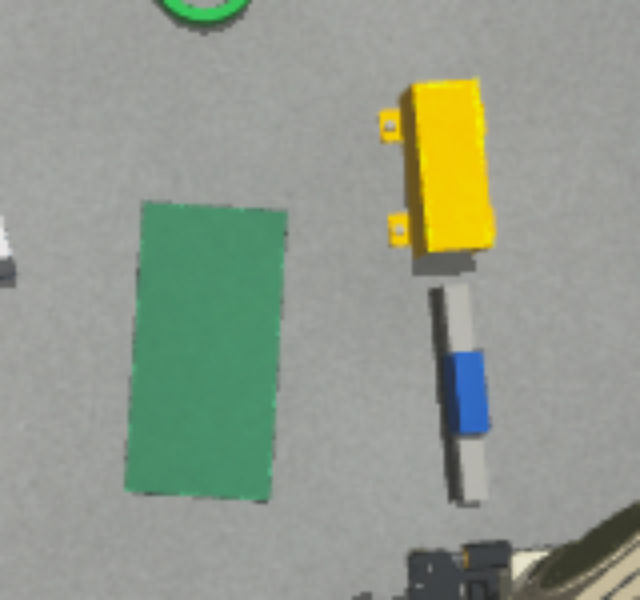

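The scraper is fully out and standing, with the blue grip at crop (470,392). Next I take it by the grip.

Call:
drive_tool --moves '[50,31,-1,15,0,0,0,50,32,-1,15,0,0,0,50,32,-1,15,0,0,0,50,31,0,16,0,0,0,50,0,0,20,0,0,0,50,0,0,25,0,0,0,50,0,0,22,0,0,0,50,0,0,0,0,0,0]'

```text
t: 5.15
tool_pos: [0.4145, -0.284, 0.0399]
orientation: [-3.133, -0.112, 0.011]
force: [0.1, 0.8, -0.3]
opening: 0.05
gripper_force: 0.0
```

```bash
python3 -c "from h import *;go(417.3,-289.2,45,4)"
```

```text
t 5.15 pos [ 414.5 -284.    39.9] yaw 4.09 tilt [-0.007  0.006] F [ 0.1  0.8 -0.3] open 50.0
turn z 0.09 then shift [ 2.4  5.4 -5.1]
```

Call:
drive_tool --moves '[50,0,0,0,0,0,0,50,0,0,0,0,0,0,50,0,0,0,0,0,0]'

```text
t: 5.45
tool_pos: [0.4178, -0.288, 0.0465]
orientation: [3.138, 0.11, 0.003]
force: [0.2, -1.0, -1.0]
opening: 0.0501
gripper_force: 0.0
```

```bash
python3 -c "from h import *;go(417.3,-289.2,45,4)"
```

```text
t 5.45 pos [ 417.8 -288.    46.5] yaw 4.03 tilt [ 0.002 -0.001] F [ 0.2 -1.  -1. ] open 50.1
turn z 0.03 then shift [-0.6  1.2  1.5]
```

Settled. I'll grip, lift, and move to the mat centre (450.5,-100).

Call:
drive_tool --moves '[50,0,1,1,0,0,0,10,0,0,0,0,0,0,10,0,0,0,0,0,0,10,0,0,0,0,0,0,10,0,0,0,0,0,0,10,0,0,-15,0,0,0,10,0,0,-25,0,0,0,10,0,0,0,0,0,0]' --grip_force 45

```text
t: 6.25
tool_pos: [0.4186, -0.2897, 0.0869]
orientation: [3.136, 0.11, 0.006]
force: [1.6, -0.7, -2.1]
opening: 0.0219
gripper_force: 45.0
```

```bash
python3 -c "from h import *;go(450.7,-100,62,-4.2)"
```

```text
t 6.25 pos [ 418.6 -289.7   86.9] yaw 4.03 tilt [ 0.004 -0.003] F [ 1.6 -0.7 -2.1] open 21.9
turn z 8.23 then shift [  18.1 -191.5   24.9]
```

Call:
drive_tool --moves '[10,0,0,0,0,0,8.2,10,3,-20,0,0,0,0,10,3,-38,0,0,0,0,10,4,-40,0,0,0,0,10,4,-40,0,0,0,0,10,3,-35,10,0,0,0,10,1,-18,15,0,0,0,10,0,0,0,0,0,0]'

```text
t: 7.05
tool_pos: [0.4466, -0.0961, 0.0558]
orientation: [-3.138, 0.11, 0.008]
force: [-0.5, -0.6, -3.3]
opening: 0.022
gripper_force: 45.0
```

Call:
drive_tool --moves '[10,0,0,0,0,0,0,10,0,0,0,0,0,0,10,0,0,0,0,0,0]'

```text
t: 7.35
tool_pos: [0.4492, -0.1002, 0.0596]
orientation: [3.139, -0.116, 0.001]
force: [-0.2, -0.5, -2.8]
opening: 0.0218
gripper_force: 45.0
```

```bash
python3 -c "from h import *;go(450.7,-100,48,-4.2)"
```

```text
t 7.35 pos [ 449.2 -100.2   59.6] yaw -4.25 tilt [ 0.001 -0.   ] F [-0.2 -0.5 -2.8] open 21.8
turn z -0.05 then shift [ 1.5 -0.3 11.6]
```

Call:
drive_tool --moves '[10,1,0,5,0,0,0,10,0,0,4,0,0,0,10,0,0,1,0,0,0,10,0,0,1,0,0,0,10,0,0,0,0,0,0,10,0,0,0,0,0,0]'

```text
t: 7.95
tool_pos: [0.4499, -0.0992, 0.0482]
orientation: [3.14, -0.114, 0.0]
force: [0.3, -0.3, -2.8]
opening: 0.0217
gripper_force: 45.0
```

Call:
drive_tool --moves '[10,0,0,1,0,0,0,10,0,0,0,0,0,0,10,0,0,0,0,0,0]'

```text
t: 8.25
tool_pos: [0.45, -0.0992, 0.0473]
orientation: [3.139, -0.114, 0.001]
force: [1.1, -0.3, -2.5]
opening: 0.0216
gripper_force: 45.0
```

Call:
drive_tool --moves '[10,0,0,1,0,0,0,10,0,0,0,0,0,0,10,0,0,0,0,0,0]'

```text
t: 8.55
tool_pos: [0.45, -0.0992, 0.0472]
orientation: [3.139, -0.114, 0.0]
force: [-5.5, 1.9, 10.4]
opening: 0.0214
gripper_force: 45.0
```

Contact with the mat. I'll release, back off upward, and check.

Call:
drive_tool --moves '[50,0,0,0,0,0,0,50,0,0,0,0,0,0,50,0,0,0,0,0,0,50,0,0,-25,0,0,0,50,0,0,-40,0,0,0,50,-40,0,-40,0,0,0,50,-40,0,-20,0,0,0,50,-20,0,0,0,0,0]'

```text
t: 9.35
tool_pos: [0.3547, -0.0927, 0.1696]
orientation: [3.138, -0.114, 0.007]
force: [-0.1, -0.6, -0.6]
opening: 0.0496
gripper_force: 0.0
```

```bash
python3 - <<'E'
from h import *
from plant import robot
c=robot.read_camera("top")
np.savez("pics/t4.npz",**c)
cv2.imwrite("pics/t4.png",cv2.resize(c["color"][140:300,150:420,::-1],(800,474)))
reg(c,.34,.56,-.16,-.05,.03,.067,"scraper")
reg(c,.34,.56,-.16,-.05,.03,.044,"steel",.039)
reg(c,.34,.56,-.16,-.05,.055,.067,"grip",.061)
go(450.7,-100,47.5,-4.2)
E
```

```text
scraper 272 [ 470.3 -100.9   22.7  120.7   84.5] mean [ 471.3 -100.4   50.6] axis deg -3.71
steel 111 [470.4 -99.4  20.5 120.9  85.9] mean [ 499.  -102.2   39. ] axis deg -3.29
grip 145 [450.6 -99.   21.8  59.4  85.3] mean [450.8 -99.   61. ] axis deg -3.1
t 9.4 pos [352.6 -92.3 167.9] yaw -4.16 tilt [ 0.001 -0.001] F [ 0.1 -1.3 -0.6] open 50.2
turn z 0.04 then shift [ 98.4   0.5 120.4]
```

View pics/t4.png

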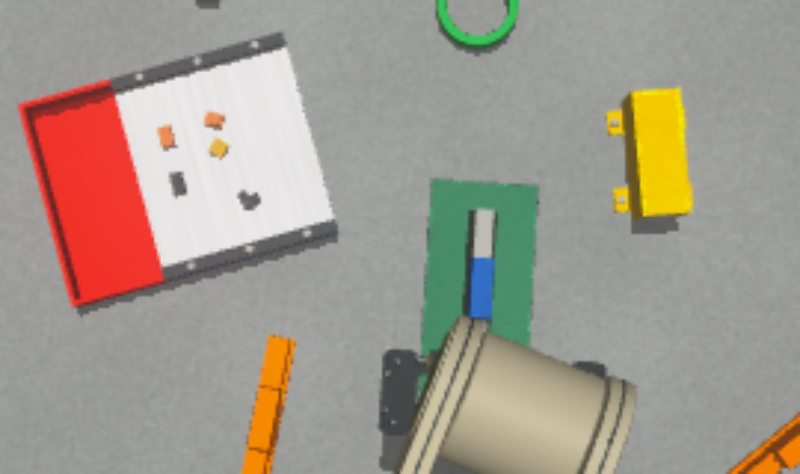

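The scraper stands in the middle of the mat, grip at crop (482,288), measured (450.6,-99), and is free of the gripper. Now I re-grasp it by the blue grip.

Call:
drive_tool --moves '[50,30,0,12,0,0,0,50,35,0,15,0,0,0,50,33,0,15,0,0,0,50,0,0,25,0,0,0,50,0,0,30,0,0,0,50,0,0,20,0,0,0,50,0,0,2,0,0,0,50,0,0,0,0,0,0]'

```text
t: 10.2
tool_pos: [0.4522, -0.0992, 0.0471]
orientation: [-3.139, 0.114, 0.002]
force: [0.1, 0.4, 1.2]
opening: 0.0499
gripper_force: 0.0
```

Call:
drive_tool --moves '[50,0,0,0,0,0,0,50,0,0,0,0,0,0]'

```text
t: 10.4
tool_pos: [0.4538, -0.0998, 0.0491]
orientation: [3.139, -0.114, 0.004]
force: [-0.0, -0.2, 0.2]
opening: 0.0502
gripper_force: 0.0
```

```bash
python3 -c "from h import *;go(450.7,-99.3,47.5,-4.2)"
```

```text
t 10.4 pos [453.8 -99.8  49.1] yaw -4.18 tilt [ 0.003 -0.001] F [-0.  -0.2  0.2] open 50.2
turn z 0.02 then shift [-3.1 -0.3  1.6]
```

Call:
drive_tool --moves '[50,-2,0,1,0,0,0,50,0,0,0,0,0,0,10,0,0,0,0,0,0,10,0,0,0,0,0,0,10,0,0,0,0,0,0,10,0,0,0,0,0,0,10,0,0,-20,0,0,0,10,0,0,-35,0,0,0]' --grip_force 55

```text
t: 11.2
tool_pos: [0.4476, -0.0982, 0.0988]
orientation: [-3.137, 0.114, 0.011]
force: [1.2, -1.2, -3.0]
opening: 0.0215
gripper_force: 55.0
```

```bash
python3 - <<'E'
from h import *
a=np.radians(15.4);ex=np.array([np.cos(a),np.sin(a)]);ey=np.array([-np.sin(a),np.cos(a)])
for y in(-60,98):
    p=np.array([586.3,156.2])+ey*y; print(y,p.round(1)); go(*p,95,15.4)
E
```

```text
-60 [602.2  98.4]
t 11.2 pos [447.6 -98.2  98.8] yaw -4.17 tilt [-0.007  0.002] F [ 1.2 -1.2 -3. ] open 21.5
turn z -19.57 then shift [ 201.3 -148.5    3.8]
98 [560.3 250.7]
t 11.2 pos [447.6 -98.2  98.8] yaw -4.17 tilt [-0.007  0.002] F [ 1.2 -1.2 -3. ] open 21.5
turn z -19.57 then shift [ 201.3 -306.5    3.8]
```

Call:
drive_tool --moves '[10,0,0,0,0,0,-6.5,10,0,0,0,0,0,-6.5,10,0,0,0,0,0,-6.6,10,30,-22,0,0,0,0,10,40,-30,0,0,0,0,10,42,-31,0,0,0,0,10,42,-31,0,0,0,0,10,32,-24,0,0,0,0]'

```text
t: 12.0
tool_pos: [0.5911, 0.0822, 0.1008]
orientation: [-3.113, -0.423, 0.001]
force: [0.5, -1.0, -3.0]
opening: 0.0218
gripper_force: 55.0
```

Call:
drive_tool --moves '[10,15,-10,0,0,0,0,10,0,0,0,0,0,0,10,0,0,0,0,0,0,10,0,0,0,0,0,0,10,0,0,0,0,0,0]'

```text
t: 12.5
tool_pos: [0.6015, 0.0924, 0.1013]
orientation: [3.113, 0.42, -0.001]
force: [0.2, 0.3, -2.3]
opening: 0.0219
gripper_force: 55.0
```

```bash
python3 - <<'E'
from h import *
from plant import robot
s=robot.read_camera("side");c=robot.read_camera("top");np.savez("pics/s5.npz",**s);np.savez("pics/t5.npz",**c)
cv2.imwrite("pics/s5.png",np.hstack([cv2.resize(s["color"][190:310,150:300,::-1],(400,320)),cv2.resize(c["color"][130:260,140:300,::-1],(400,320))]))
go(602.2,98.4,75,15.4)
E
```

```text
t 12.6 pos [601.8  92.6 101.6] yaw 15.36 tilt [-0. -0.] F [ 0.4 -0.6 -2.2] open 21.6
turn z -0.04 then shift [ 1.9 -5.5 26.6]
```

View pics/s5.png

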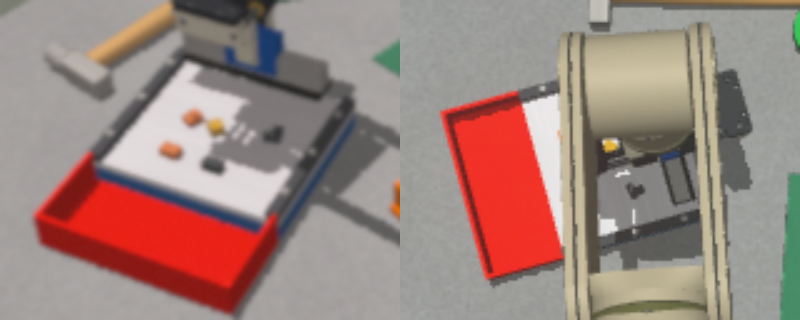

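The scraper hovers over the -y side of the plate: left crop (265,60) holds the grip, and the chips are untouched at (190,118), (216,127), (273,133), (170,150) and (213,163). I'll go down to feel the plate.

Call:
drive_tool --moves '[10,2,-1,8,0,0,0,10,0,0,9,0,0,0,10,0,0,6,0,0,0,10,0,0,1,0,0,0,10,0,0,1,0,0,0,10,0,0,0,0,0,0,10,0,0,0,0,0,0]'

```text
t: 13.3
tool_pos: [0.6041, 0.095, 0.0769]
orientation: [3.113, 0.422, 0.001]
force: [0.2, -0.4, -2.7]
opening: 0.0215
gripper_force: 55.0
```

Call:
drive_tool --moves '[10,0,0,1,0,0,0,10,0,0,0,0,0,0,10,0,0,0,0,0,0]'

```text
t: 13.6
tool_pos: [0.6038, 0.095, 0.0756]
orientation: [3.113, 0.422, 0.0]
force: [-0.3, 0.3, -1.6]
opening: 0.0218
gripper_force: 55.0
```

Call:
drive_tool --moves '[10,0,0,1,0,0,0,10,0,0,0,0,0,0,10,0,0,0,0,0,0]'

```text
t: 13.9
tool_pos: [0.6038, 0.095, 0.0744]
orientation: [-3.113, -0.422, 0.0]
force: [-0.3, -0.1, -2.4]
opening: 0.022
gripper_force: 55.0
```

Call:
drive_tool --moves '[10,0,0,1,0,0,0,10,0,0,0,0,0,0,10,0,0,0,0,0,0]'

```text
t: 14.2
tool_pos: [0.6039, 0.0949, 0.0736]
orientation: [3.113, 0.422, 0.0]
force: [0.6, -0.6, -2.6]
opening: 0.0218
gripper_force: 55.0
```

```bash
python3 - <<'E'
from h import *
a=np.radians(15.4);ey=np.array([-np.sin(a),np.cos(a)])
p=np.array([586.3,156.2])+ey*100; go(*p,74,15.4)
E
```

```text
t 14.2 pos [603.9  94.9  73.6] yaw 15.43 tilt [0. 0.] F [ 0.6 -0.6 -2.6] open 21.8
turn z 0.03 then shift [  -0.7 -163.7   -0.4]
```

Call:
drive_tool --moves '[10,0,0,0.7,0,0,0,10,0,0,0,0,0,0,10,0,0,0,0,0,0]'

```text
t: 14.5
tool_pos: [0.604, 0.0949, 0.0736]
orientation: [3.113, 0.422, 0.001]
force: [-3.5, -0.6, 5.5]
opening: 0.0216
gripper_force: 55.0
```

Light contact. Now the wipe towards the tray (-tool y), at a gentle speed.

Call:
drive_tool --moves '[10,0,-6,-0.2,0,0,0,10,0,-12,0,0,0,0,10,0,-12,0,0,0,0,10,0,-12,0,0,0,0,10,0,-12,0,0,0,0,10,0,-12,0,0,0,0,10,0,-12,0,0,0,0,10,0,-12,0,0,0,0]'

```text
t: 15.3
tool_pos: [0.58, 0.1828, 0.0736]
orientation: [3.113, 0.423, 0.002]
force: [0.8, -4.7, 5.5]
opening: 0.0218
gripper_force: 55.0
```

```bash
python3 - <<'E'
from h import *
from plant import robot
s=robot.read_camera("side")
cv2.imwrite("pics/s6.png",cv2.resize(s["color"][190:310,150:300,::-1],(600,480)))
a=np.radians(15.4);ey=np.array([-np.sin(a),np.cos(a)])
p=np.array([586.3,156.2])+ey*100; go(*p,74,15.4)
E
```

```text
t 15.35 pos [579.4 184.7  73.6] yaw 15.51 tilt [0.001 0.001] F [ 0.4 -0.6  2.8] open 21.6
turn z 0.11 then shift [ -0.9 -70.7  -0.4]
```

View pics/s6.png

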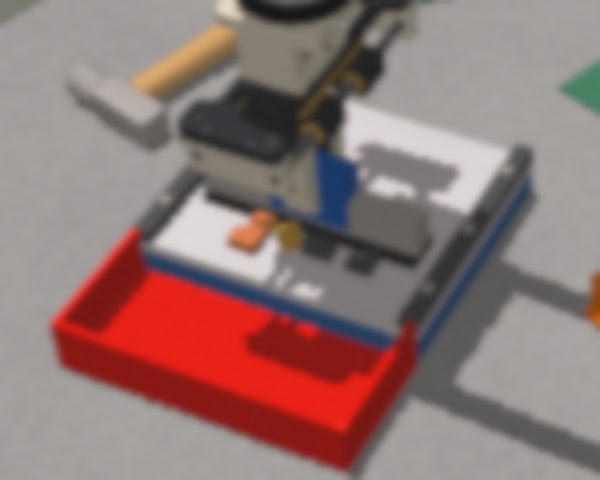

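All five chips ride ahead of the foot: copper (250,230), brass (290,237), dark (320,245) and (360,260). I'll carry on past the edge.

Call:
drive_tool --moves '[10,0,-8,0,0,0,0,10,0,-10,0,0,0,0,10,0,-10,0,0,0,0,10,0,-10,0,0,0,0,10,0,-10,0,0,0,0,10,0,-9,0,0,0,0,10,0,-8,0,0,0,0,10,0,-6,0,0,0,0]'

```text
t: 16.15
tool_pos: [0.5609, 0.2513, 0.0736]
orientation: [3.113, 0.423, 0.001]
force: [1.7, -4.4, 5.1]
opening: 0.0216
gripper_force: 55.0
```

Call:
drive_tool --moves '[10,0,0,0,0,0,0,10,0,0,0,0,0,0,10,0,0,0,0,0,0,10,0,0,0,0,0,0]'

```text
t: 16.55
tool_pos: [0.5606, 0.252, 0.0736]
orientation: [-3.112, -0.423, -0.001]
force: [0.1, 0.4, 5.6]
opening: 0.0216
gripper_force: 55.0
```

```bash
python3 - <<'E'
from h import *
from plant import robot
s=robot.read_camera("side")
cv2.imwrite("pics/s7.png",cv2.resize(s["color"][190:310,150:300,::-1],(600,480)))
a=np.radians(15.4);ey=np.array([-np.sin(a),np.cos(a)])
p=np.array([586.3,156.2])+ey*100; go(*p,74,15.4)
E
```

```text
t 16.6 pos [560.6 252.   73.6] yaw 15.49 tilt [0.    0.001] F [-0.3  0.4  5.6] open 21.9
turn z 0.09 then shift [-0.7 -0.8 -0.4]
```

View pics/s7.png

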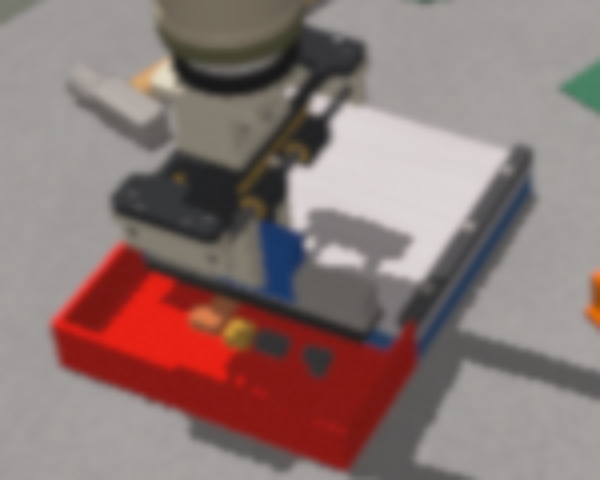

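The chips lie in the tray: copper (207,316) and (225,303), brass (238,333), dark (272,343) and (317,360). I'll lift straight up.

Call:
drive_tool --moves '[10,0,0,-5,0,0,0,10,0,0,-12,0,0,0,10,0,0,-20,0,0,0,10,0,0,-25,0,0,0,10,0,0,0,0,0,6.6,10,0,0,0,0,0,6.6,10,0,0,0,0,0,6.5,10,0,0,0,0,0,0]'

```text
t: 17.4
tool_pos: [0.5605, 0.2505, 0.1352]
orientation: [-3.139, 0.12, 0.001]
force: [0.1, 0.8, -3.0]
opening: 0.0215
gripper_force: 55.0
```

```bash
python3 -c "from h import *;go(451.5,-99.3,100,-4.2)"
```

```text
t 17.4 pos [560.5 250.5 135.2] yaw -4.36 tilt [-0.001  0.   ] F [ 0.1  0.8 -3. ] open 21.5
turn z -0.16 then shift [-83.1 356.8  35.2]
```

Call:
drive_tool --moves '[10,-6,25,0,0,0,0,10,-9,40,0,0,0,0,10,-9,40,0,0,0,0,10,-9,40,0,0,0,0,10,-9,40,0,0,0,0,10,-9,40,0,0,0,0,10,-9,40,0,0,0,0,10,-9,40,0,0,0,0]'

```text
t: 18.2
tool_pos: [0.4686, -0.05, 0.1353]
orientation: [-3.139, 0.11, -0.0]
force: [1.4, -0.6, -2.5]
opening: 0.0217
gripper_force: 55.0
```

Call:
drive_tool --moves '[10,-9,30,15,0,0,0,10,-5,20,20,0,0,0,10,0,0,0,0,0,0,10,0,0,0,0,0,0,10,0,0,0,0,0,0,10,0,0,0,0,0,0]'

```text
t: 18.8
tool_pos: [0.4527, -0.097, 0.101]
orientation: [3.139, -0.114, 0.002]
force: [0.3, 0.6, -2.6]
opening: 0.0218
gripper_force: 55.0
```

```bash
python3 - <<'E'
from h import *
from plant import robot
c=robot.read_camera("top");np.savez("pics/t8.npz",**c)
cv2.imwrite("pics/t8.png",cv2.resize(c["color"][130:300,140:420,::-1],(800,486)))
go(451.5,-99.3,48,-4.2)
E
```

```text
t 18.85 pos [452.6 -97.1 100.9] yaw -4.16 tilt [ 0.001 -0.   ] F [-0.3  0.7 -3.6] open 21.9
turn z 0.04 then shift [-0.9  2.3 52.9]
```

View pics/t8.png

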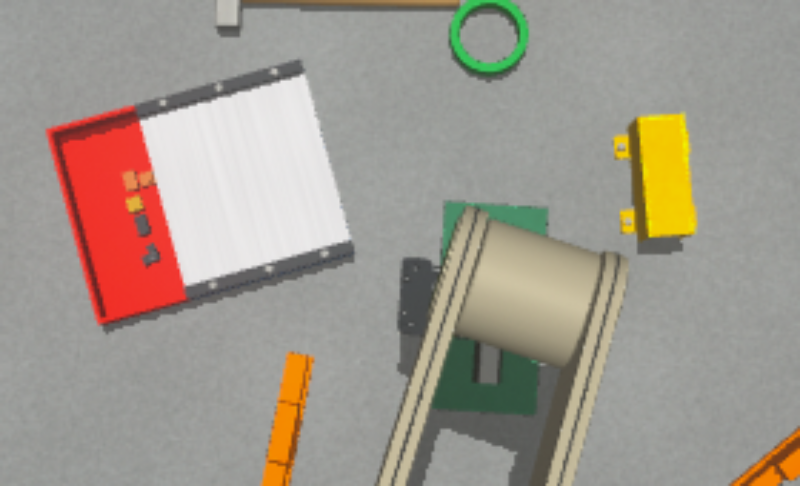

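All five chips are in the tray, at (130,180), (146,178), (134,204), (142,225) and (152,255), and the plate is clean. Now I stand the scraper on the mat.

Call:
drive_tool --moves '[10,-1,2,18,0,0,0,10,0,0,20,0,0,0,10,0,0,10,0,0,0,10,0,0,3,0,0,0,10,0,0,0,0,0,0,10,0,0,1,0,0,0,10,0,0,1,0,0,0,10,0,0,0,0,0,0]'

```text
t: 19.65
tool_pos: [0.451, -0.0998, 0.0475]
orientation: [3.139, -0.117, 0.001]
force: [1.1, 0.5, -1.7]
opening: 0.0216
gripper_force: 55.0
```

Call:
drive_tool --moves '[10,0,0,1,0,0,0,10,0,0,0,0,0,0,10,0,0,0,0,0,0]'

```text
t: 19.95
tool_pos: [0.4511, -0.0998, 0.0466]
orientation: [3.139, -0.117, 0.001]
force: [-0.2, 0.1, 2.7]
opening: 0.0214
gripper_force: 55.0
```

Contact. I'll release and clear away upward.

Call:
drive_tool --moves '[50,0,0,0,0,0,0,50,0,0,0,0,0,0,50,0,0,0,0,0,0,50,0,0,-25,0,0,0,50,0,0,-40,0,0,0,50,-35,0,-40,0,0,0,50,-40,0,-30,0,0,0,50,-20,0,0,0,0,0]'

```text
t: 20.75
tool_pos: [0.3584, -0.0933, 0.1831]
orientation: [3.137, -0.117, 0.01]
force: [-0.2, -0.7, -0.2]
opening: 0.0501
gripper_force: 0.0
```

Call:
drive_tool --moves '[50,0,0,0,0,0,0,50,0,0,0,0,0,0,50,0,0,0,0,0,0]'

```text
t: 21.05
tool_pos: [0.3583, -0.0926, 0.178]
orientation: [-3.139, 0.117, 0.001]
force: [0.1, 0.0, -0.8]
opening: 0.05
gripper_force: 0.0
```

```bash
python3 - <<'E'
from h import *
from plant import robot
c=robot.read_camera("top")
reg(c,.34,.56,-.16,-.05,.03,.067,"scraper")
reg(c,.34,.56,-.16,-.05,.055,.067,"grip",.061)
go(451,-100,47.5,-4.2)
E
```

```text
scraper 253 [ 475.3 -101.5   22.4  113.1   86.1] mean [ 475.1 -101.3   50.6] axis deg -4.25
grip 131 [450.9 -99.5  21.9  58.5  85.5] mean [453.2 -99.9  61. ] axis deg -1.68
t 21.1 pos [358.2 -92.6 177.9] yaw -4.26 tilt [-0.001  0.001] F [-0.4  0.2  0.2] open 49.8
turn z -0.06 then shift [ 93.1   0.6 130.4]
```

The scraper stands at the mat centre and the gripper is clear, so I hand the job in.

```bash
python3 -c "from plant import robot;print(robot.close_job())"
```

```text
the job is handed in; nothing more can be done
None
```

I handed the job in at about 21 s: the camera shows all five chips in the red tray, and the scraper standing free in the middle of the green mat, with no sign that anything else was touched.

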